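# Catch the falling tool-case lid and lower it shut

### The arm

A 6-joint arm with a two-finger parallel gripper is mounted at the origin on the work surface. World frame = base frame: x ahead of the robot, y to its left, z up, the work surface at z = 0. Lengths are in m, angles in rad, forces in N, time in s.
With the tool pointing down it reaches from about 0.35 to 0.95 m from the base axis. Payload 17.4 kg.
Tool frame: the origin (TCP) lies at the very end of the fingers, on their centre line; the grasp point (between the pads) lies 19 mm behind it; z points along the fingers, y is the line along which they close (so a half turn about z gives the same grasp; the last joint's range is limited). The gripper opens to 93 mm and grips with 3 to 60 N. Pads are 15 mm wide; open, the fingers measure 128 mm over their backs; the gripper's body (75 mm by 188 mm) begins 65 mm behind the grasp point.
Start: joints at [1.087, 0.116, 1.442, -0, 1.584, -0.038], TCP at [0.291, 0.609, 0.219] pointing down, gripper open.
Joint ranges: [-2.83, 2.83], [-0.83, 2.19], [0.07, 2.5], [-1.14, 4.28], [0.01, 3], [-2.97, 2.97]. Speed limits (rad/s): [1.89, 1.89, 2.22, 3.14, 3.14, 3.14].

### API

Orientations are given as a unit quaternion [w, x, y, z].
In Python, from workcell import bot gives the robot as it stands.
- The arm moves only by the tool jog_arm, never from a script. Its argument "increments" is text: rows parted by semicolons, each of 7 numbers parted by spaces: the shift along the tool's x, y, z in m, then the turn, a rotation vector about the tool's x, y, z in degrees, then the opening, from 0 (shut) to 1 (fully open). In form: tx ty tz wx wy wz hand; .... A call has exactly 5 rows; each row is the pose to reach, as a shift and turn from the pose commanded when the call began, along the tool's axes at that moment; what a row does not reach only later rows make up. A row lasts 1/12 s, in which the tool goes at most 41.7 mm and 7.16 degrees, less where a joint would pass 70% of its speed; a pose out of reach is approached as far as the arm can. A call with a gripper value outside its range is refused whole. The fingers move at their own pace and stop on an object; the grip force is fixed at half the most. Time passes only in rows, so rows that repeat a pose let the fingers close, or fill a call up. It gives the time, the measured TCP pose, the force, the opening and the grip force at its end, in the units of the state.
- bot.read_state(): the state, without advancing time (a new reading comes with each control period).
- bot.get_image(name): name is "scene" or "top" or "wrist"; returns the picture (400x640x3 uint8, red, green, blue); there is no depth.
- bot.camera_params(name): a dict with "intrinsics" (3x3 intrinsics, pixels), "xyz" and "orientation" of the camera in the world. Camera axes: x right, y down, z forward; pixel columns grow to the right and rows downward; lengths in m; the calibration is good to about 2 mm. A picture is of the moment at which its call begins: read the wrist's pose just before it. camera_params takes no time and is no camera call; for the wrist camera it gives the pose at the moment of the call.
- bot.sign_off(): hands the job in; it is judged then, once.
The state is a dict: "clock": time; "joint_pos": joint angles; "qd": joint speeds; "tau": joint torques, N m; "tcp_pos": TCP position; "eef_rot": TCP orientation; "contact_force": force on the tool from outside, world axes, zero at the start; "moment": the same for the moment, N m; "grip_width": finger opening in m; "grip_force": force on a finger pad.
Only numpy, scipy, OpenCV 4.12 (cv2) and the standard library are available. Lean on these libraries where they do the work, as an engineer would, in place of code of your own. Each camera call takes 0.05 s, during which the arm holds its last target. There are 200 camera calls.

### The job

The small grey tool case on the bench stands open with its lid leaning back past upright. Without gripping anything, draw the lid forward over its upright position with the fingers and let it fall freely, then catch it on the outside of the fingers before it is halfway down and let it come to rest on them for a moment. Lower it gently on the fingers until it is fully shut, without letting it bang, and leave the other things on the bench where they are.

Things in the scene. Friction and masses are not known exactly. Their poses are not given: they have to be found in the camera images.
- case: grey plastic tool case, bolted to the bench: an open box 130 mm deep (its own x), 240 mm wide (its own y), 65 mm tall, with a tray of sockets inside that reach 46 mm high. Origin at the centre of its underside on the bench; its x axis points from its front to its hinge (roughly to the robot's left, +y, give or take 0.4 rad, so the lid falls shut towards the robot's right), z up. The bench is free for 60 mm in front of the middle 160 mm of its front wall
- lid (a joint): angle of the lid in rad: 0 fully shut (level, on the rim), 1.57 upright, grows as it opens backwards to a stop at 1.76, where it leans at the start. A viscous damper, no spring and no catch: on the shut side of upright the lid falls by itself at about (0.65 to 1.0 rad/s, according to its weight) times the cosine of the angle; let go 0.1 rad past upright (1.47) it takes about 2 to 3.5 s to come halfway down (0.79) and would bang shut at 0.65 to 1.0 rad/s
- lid_hinge (a point): middle of the hinge line, on the rear rim of the case: 65 mm ahead of the case origin along the case's x and 65.5 mm above the bench. Its frame is the lid's: x lies in the lid from the free edge to the hinge, y along the hinge, z out of the lid's outer face (up when shut)
- lid_edge (a point): middle of the lid's free edge, on its inner face (the face that looks down when shut), 155 mm from the hinge line. The lid is a grey panel 240 mm wide and 12 mm thick reaching 130 mm from the hinge; a centred tongue 140 mm wide and 8 mm thick carries it on to 155 mm, so that when shut the tongue stands 25 mm out past the front wall and can be borne from below there. Lid mass 0.28 to 0.44 kg; about 1.7 N bears it at the edge
- hub: bicycle wheel hub standing on end, aluminium, 44 mm wide, 36 mm tall, in front of the case to one side. Loose bystander, not to be moved; origin on the bench under its middle
- socket: steel socket standing on end, 28 mm wide, 34 mm tall, in front of the case to the other side. Loose bystander, not to be moved; origin on the bench under its middle
- flask: dark blue drinking flask, 72 mm wide, 230 mm tall, upright. Loose bystander, not to be moved; origin on the bench under its middle
- oiler: white oil bottle, 48 mm wide, 120 mm tall, upright. Loose bystander, not to be moved; origin on the bench under its middle
- wrench: steel wrench 190 mm long, lying flat. Loose bystander, not to be moved; origin under the middle of its length
- screwdriver: screwdriver with blue handle, 200 mm long, lying flat. Loose bystander, not to be moved; origin under the middle of its length
- dish: round dark steel parts dish, 110 mm wide, 30 mm tall. Loose bystander, not to be moved; origin on the bench under its middle

How it is judged:
By the outcome, as a careful person would: the job done as asked, in the order asked, and still so for the second after the job is handed in, with the robot touching nothing.
It also fails if it takes over 53 s, if anything falls off the work surface, if the arm or the gripper's body presses on something with over 40 N, if the wrist force passes 120 N, or if a joint passes its speed limit or range.

## Working session

There is one attempt and no reset: what is moved stays moved. The work goes in short steps, Python scripts to look and compute and a tool call to move; the robot and the scene stay as the last step left them, time stands still between calls to the robot, and variables do not carry over. Pictures are saved under pics/ and viewed, at most 10 in all, crops included, and the job is handed in when it is done.

Besides the shell and the picture viewer there is one more tool, called after ">>>" as a command line: name --argument value ..., lists and objects as JSON in quotes. jog_arm: Moves the arm, as the interface text tells. Its arguments: {"type":"object","properties":{"increments":{"type":"string"}},"required":["increments"]}

```bash
mkdir -p pics; python3 - <<'E'
from workcell import bot
import cv2
s=bot.read_state();print({k:s[k] for k in('clock','tcp_pos','eef_rot','contact_force','grip_width')})
for n in('scene','top'):
    cv2.imwrite(f'pics/{n}0.png',bot.get_image(n)[:,:,::-1]);p=bot.camera_params(n);print(n,p)
E
```

```text
{'clock': 0.0, 'tcp_pos': array([0.29096352, 0.60883079, 0.21790076]), 'eef_rot': array([-1.52191305e-04,  2.21066676e-01,  9.75258522e-01, -5.63417717e-04]), 'contact_force': array([-1.31084275, -0.89232902,  0.05576542]), 'grip_width': 0.09308860975019355}
scene {'intrinsics': array([[380.19598111,   0.        , 324.34947305],
       [  0.        , 380.19598111, 198.77957961],
       [  0.        ,   0.        ,   1.        ]]), 'xyz': array([1.36436632, 0.15943338, 0.64648143]), 'orientation': array([-0.29340063,  0.57746379,  0.67267679, -0.35771158])}
top {'intrinsics': array([[363.47279251,   0.        , 325.51282213],
       [  0.        , 363.47279251, 203.62527966],
       [  0.        ,   0.        ,   1.        ]]), 'xyz': array([0.42565898, 0.02315984, 1.09804736]), 'orientation': array([-0.04329563,  0.71551598, -0.69540204,  0.05077777])}
```

View pics/scene0.png

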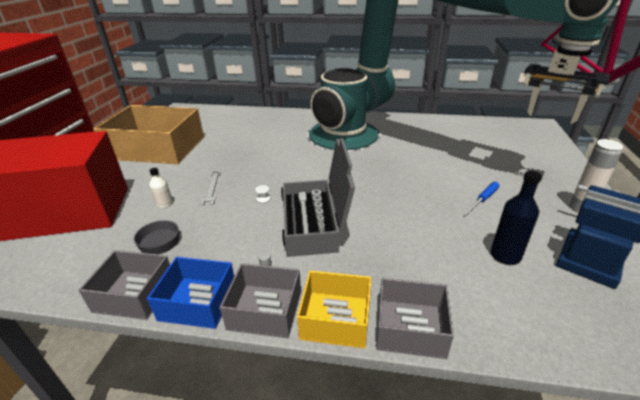

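View pics/top0.png

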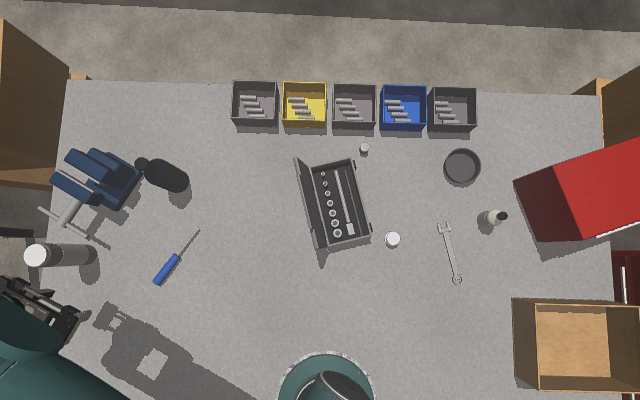

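The overview shows the case at about (340,205) in top view with the lid leaning left. The hub is at (392,239), the socket at (364,148). I'll take an enlarged crop to measure the corners.

```bash
python3 - <<'E'
import cv2
a=cv2.imread('pics/top0.png')[130:280,280:420]
cv2.imwrite('pics/c1.png',cv2.resize(a,None,fx=4,fy=4,interpolation=cv2.INTER_CUBIC))
a=cv2.imread('pics/scene0.png')[130:270,240:370]
cv2.imwrite('pics/c2.png',cv2.resize(a,None,fx=4,fy=4,interpolation=cv2.INTER_CUBIC))
E
```

```text
(no output)
```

View pics/c1.png

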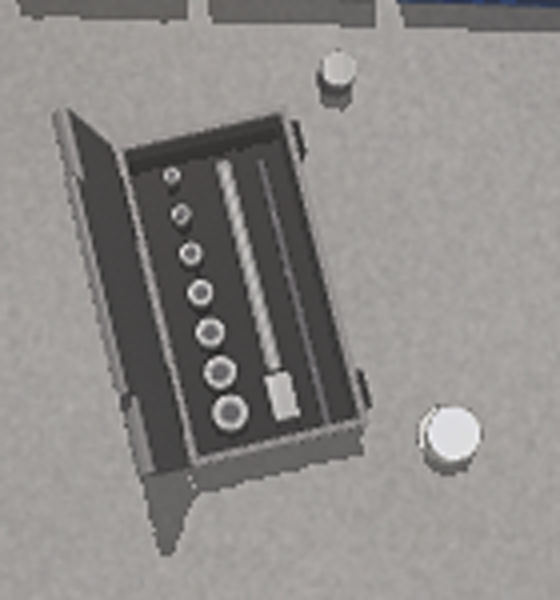

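View pics/c2.png

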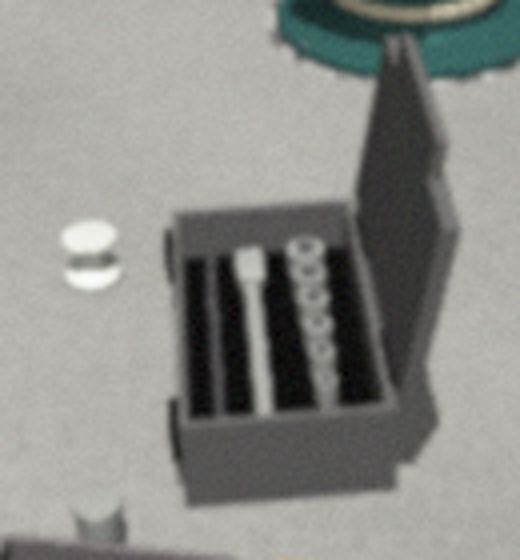

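The crop shows the rim corners at crop pixels (282,116), (362,422), (195,463) and (125,150), the hub top at (452,433) and the socket top at (339,69). The second crop confirms the lid leaning back.

```bash
cat > h.py <<'E'
import numpy as np
from workcell import bot
from scipy.spatial.transform import Rotation as R
def rot(q): return R.from_quat(np.r_[q[1:],q[0]])
def ray(n,u,v,z):
    p=bot.camera_params(n);d=rot(p['orientation']).apply(np.linalg.inv(p['intrinsics'])@[u,v,1]);o=np.array(p['xyz'])
    return o+d*(z-o[2])/d[2]
E
python3 - <<'E'
from h import *
def t(u,v,z):return ray('top',280+u/4-.4,130+v/4-.4,z)
def s(u,v,z):return ray('scene',240+u/4-.4,130+v/4-.4,z)
P=[t(*c,.065) for c in((282,116),(362,422),(195,463),(125,150))]
for i in range(4):print(P[i].round(4),np.linalg.norm(P[i]-P[i-1]).round(4))
c=sum(P)/4;ax=(P[2]+P[3]-P[0]-P[1])/2;ay=P[0]-P[1]+P[3]-P[2]
print('c',c,'yaw',np.arctan2(ax[1],ax[0]),np.arctan2(ay[1],ay[0]))
P=[s(*c,.065) for c in((172,215),(350,203),(400,403),(187,420))];print('scene',sum(P)/4,P)
print('hub',t(452,433,.036),'socket',t(339,69,.034))
print('edge far/near', t(60,110,.217),t(148,472,.195))
E
```

```text
[ 0.6988 -0.0539  0.065 ] 0.1172
[ 0.4778 -0.1149  0.065 ] 0.2293
[0.4455 0.0028 0.065 ] 0.1221
[0.6699 0.0597 0.065 ] 0.2315
c [ 0.57300665 -0.02658652  0.065     ] yaw 1.828914800071622 0.2585985711718757
scene [ 0.57574415 -0.02166687  0.065     ] [array([ 0.48317242, -0.11567867,  0.065     ]), array([0.45056515, 0.00759707, 0.065     ]), array([0.66810742, 0.07194858, 0.065     ]), array([ 0.7011316 , -0.05053448,  0.065     ])]
hub [ 0.47307127 -0.1846194   0.036     ] socket [ 0.74473893 -0.09863624  0.034     ]
edge far/near [0.65816147 0.09549837 0.217     ] [0.43671712 0.03420939 0.195     ]
```

>>> jog_arm --increments "0 0 -0.04 0 0 0 0; 0 0 -0.08 0 0 0 0; 0 0 -0.12 0 0 0 0; -0.02 -0.016 -0.15 0 0 0 0; -0.05 -0.04 -0.15 0 0 0 0"

```text
clock: 0.52
tcp_pos: [0.3184, 0.5527, 0.3747]
eef_rot: [0.001, 0.22, 0.976, 0.003]
contact_force: [0.3, -0.2, 0.4]
grip_width: 0.0642
grip_force: 0.0
```

>>> jog_arm --increments "-0.03 -0.024 0 0 0 0 0; -0.06 -0.048 0 0 0 0 0; -0.09 -0.072 0 0 0 0 0; -0.12 -0.096 0 0 0 0 0; -0.15 -0.12 0 0 0 0 0"

```text
clock: 0.93
tcp_pos: [0.4028, 0.3767, 0.3684]
eef_rot: [-0.0, 0.221, 0.975, -0.0]
contact_force: [0.5, 1.0, -0.2]
grip_width: 0.0309
grip_force: 0.0
```

>>> jog_arm --increments "-0.03 -0.024 0 0 0 0 0; -0.06 -0.048 0 0 0 0 0; -0.09 -0.072 0 0 0 0 0; -0.12 -0.096 0 0 0 0 0; -0.15 -0.12 0 0 0 0 0"

```text
clock: 1.35
tcp_pos: [0.4864, 0.2036, 0.3685]
eef_rot: [0.0, 0.221, 0.975, -0.0]
contact_force: [0.9, 0.6, 0.6]
grip_width: 0.0012
grip_force: 0.0
```

```bash
cat >> h.py <<'E'
C=np.array([.574,-.025,0]);yaw=1.829
Rc=R.from_euler('z',yaw)
def show():
    s=bot.read_state();r=rot(s['eef_rot']);m=Rc.inv().as_matrix()@r.as_matrix()
    print('t',s['clock'],'case abz mm',(Rc.inv().apply(s['tcp_pos']-C)*1e3).round(1),'q',np.round(s['joint_pos'],2),'F',Rc.inv().apply(s['contact_force']).round(2))
    want=R.from_matrix(np.array([[.70711,0,.70711],[0,-1,0],[.70711,0,-.70711]]))
    print('rotvec to goal (tool,deg)',np.degrees((R.from_matrix(m).inv()*want).as_rotvec()).round(1));print('tool axes in case\n',m.round(3))
E
python3 -c "from h import *;show()"
```

```text
t 1.35 case abz mm [243.4  26.3 368.5] q [ 0.35 -0.2   1.51 -0.    1.83 -0.78] F [ 0.33 -1.02  0.6 ]
rotvec to goal (tool,deg) [-19.5  42.1  47. ]
tool axes in case
 [[ 0.647  0.762 -0.   ]
 [ 0.762 -0.647 -0.   ]
 [-0.    -0.    -1.   ]]
```

>>> jog_arm --increments "-0.018 -0.014 0 -1.95 4.2 4.7 0; -0.036 -0.028 0 -3.9 8.4 9.4 0; -0.055 -0.042 0 -5.8 12.6 14.1 0; -0.074 -0.056 0 -7.8 16.8 18.8 0; -0.093 -0.069 0 -9.7 21 23.5 0"

```text
clock: 1.77
tcp_pos: [0.5407, 0.1018, 0.3688]
eef_rot: [-0.159, 0.411, 0.889, 0.123]
contact_force: [0.0, 0.7, -0.4]
grip_width: 0.0004
grip_force: 0.0
```

>>> jog_arm --increments "0 0 0 -1.95 4.2 4.7 0; 0 0 0 -3.9 8.4 9.4 0; 0 0 0 -5.8 12.6 14.1 0; 0 0 0 -7.8 16.8 18.8 0; 0 0 0 -9.7 21 23.5 0"

```text
clock: 2.18
tcp_pos: [0.5406, 0.1028, 0.3684]
eef_rot: [-0.304, 0.565, 0.73, 0.234]
contact_force: [-0.2, 0.1, -1.0]
grip_width: 0.0004
grip_force: 0.0
```

```bash
python3 -c "from h import *;show()"
```

```text
t 2.1833 case abz mm [ 1.321e+02 -3.000e-01  3.684e+02] q [-0.22 -0.05  1.51  0.76  1.98 -0.27] F [ 0.17  0.18 -1.  ]
rotvec to goal (tool,deg) [ 0.  -0.1 -0.3]
tool axes in case
 [[ 0.706 -0.004  0.709]
 [-0.004 -1.    -0.001]
 [ 0.709 -0.003 -0.706]]
```

>>> jog_arm --increments "-0.018 0 0.018 0 0 0 0; -0.038 0 0.037 0 0 0 0; -0.058 0 0.056 0 0 0 0; -0.075 0 0.073 0 0 0 0; -0.088 0 0.086 0 0 0 0"

```text
clock: 2.6
tcp_pos: [0.5402, 0.1015, 0.2432]
eef_rot: [-0.303, 0.564, 0.732, 0.232]
contact_force: [0.6, 0.7, -0.6]
grip_width: 0.0006
grip_force: 0.0
```

```bash
python3 - <<'E'
from h import *
import cv2
show()
a=bot.get_image('scene')[60:270,230:400,::-1];b=bot.get_image('top')[100:310,260:430,::-1]
cv2.imwrite('pics/d1.png',cv2.resize(np.hstack([a,b]),None,fx=2.3,fy=2.3,interpolation=cv2.INTER_CUBIC))
E
```

```text
t 2.6 case abz mm [130.9   0.4 243.2] q [-0.22 -0.01  1.68  0.71  1.83 -0.41] F [ 0.54 -0.74 -0.6 ]
rotvec to goal (tool,deg) [-0.1  0.1 -0.1]
tool axes in case
 [[ 0.708  0.001  0.706]
 [-0.001 -1.     0.002]
 [ 0.706 -0.002 -0.708]]
```

View pics/d1.png

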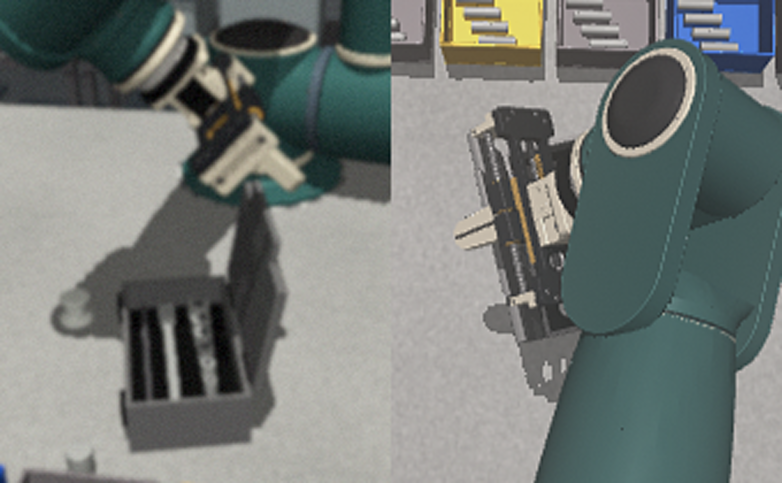

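The closed fingertip sits centred just behind and above the lid edge (edge near (255,190), tip near (295,180) in the left view). Next I hook the lid and draw it forward.

>>> jog_arm --increments "-0.005 0 0.005 0 0 0 0; -0.01 0 0.01 0 0 0 0; -0.016 0 0.016 0 0 0 0; -0.022 0 0.022 0 0 0 0; -0.022 0 0.022 0 0 0 0"

```text
clock: 3.12
tcp_pos: [0.5403, 0.1015, 0.2129]
eef_rot: [-0.303, 0.564, 0.732, 0.232]
contact_force: [-0.2, 0.5, -1.1]
grip_width: 0.0004
grip_force: 0.0
```

>>> jog_arm --increments "-0.004 0 -0.004 0 0 0 0; -0.008 0 -0.008 0 0 0 0; -0.012 0 -0.012 0 0 0 0; -0.016 0 -0.016 0 0 0 0; -0.02 0 -0.02 0 0 0 0"

```text
clock: 3.53
tcp_pos: [0.5483, 0.0739, 0.2171]
eef_rot: [-0.303, 0.563, 0.733, 0.234]
contact_force: [-4.8, 3.1, 21.6]
grip_width: 0.0005
grip_force: 9.0
```

```bash
python3 - <<'E'
from h import *
import cv2
show()
a=bot.get_image('scene')[90:270,250:400,::-1]
cv2.imwrite('pics/d2.png',cv2.resize(a,None,fx=3,fy=3,interpolation=cv2.INTER_CUBIC))
E
```

```text
t 3.5333 case abz mm [102.2  -0.4 217.1] q [-0.26  0.03  1.68  0.69  1.82 -0.48] F [ 4.21  3.86 21.61]
rotvec to goal (tool,deg) [0.  0.  0.2]
tool axes in case
 [[ 0.707  0.002  0.707]
 [ 0.003 -1.    -0.001]
 [ 0.707  0.003 -0.707]]
```

View pics/d2.png

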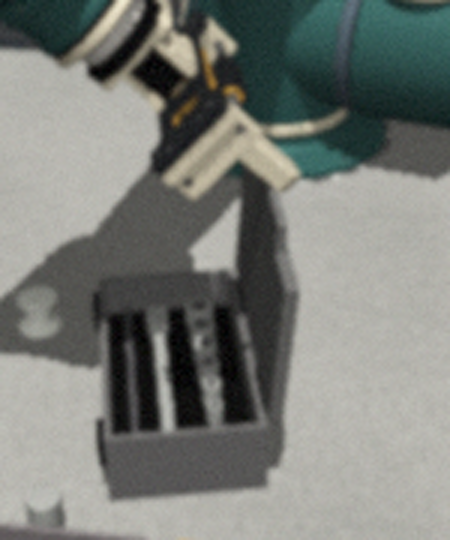

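The pull gave 21 N directed along the lid, so the shallow finger is pressing down on the tongue instead of drawing it. I'll back off and hook with a steeper finger.

>>> jog_arm --increments "0.006 0 0.004 0 0 0 0; 0.012 0 0.009 0 0 0 0; 0.018 0 0.014 0 0 0 0; 0.023 0 0.019 0 0 0 0; 0.023 0 0.019 0 0 0 0"

```text
clock: 4.0
tcp_pos: [0.5398, 0.104, 0.2174]
eef_rot: [-0.303, 0.563, 0.733, 0.233]
contact_force: [-0.1, 0.2, -1.3]
grip_width: 0.0009
grip_force: 0.0
```

>>> jog_arm --increments "0 0 0 0 -6 0 0; -0.003 0 0.003 0 -12 0 0; -0.006 0 0.006 0 -18 0 0; -0.009 0 0.009 0 -25 0 0; -0.009 0 0.009 0 -25 0 0"

```text
clock: 4.42
tcp_pos: [0.5402, 0.1042, 0.206]
eef_rot: [-0.133, 0.6, 0.782, 0.104]
contact_force: [0.1, 0.4, 0.9]
grip_width: 0.0008
grip_force: 0.0
```

```bash
python3 - <<'E'
from h import *
import cv2
show()
a=bot.get_image('scene')[110:230,270:390,::-1]
b=bot.get_image('wrist')[:,:,::-1]
cv2.imwrite('pics/d3.png',np.hstack([cv2.resize(a,(400,400),interpolation=cv2.INTER_CUBIC),cv2.resize(b,(400,250)).copy() if 0 else cv2.copyMakeBorder(cv2.resize(b,(400,250)),0,150,0,0,cv2.BORDER_CONSTANT)]))
E
```

```text
t 4.4167 case abz mm [133.5  -0.3 206. ] q [-0.03 -0.11  1.72  0.33  1.63 -0.29] F [ 0.36 -0.2   0.92]
rotvec to goal (tool,deg) [ 0.  25.5  0.2]
tool axes in case
 [[ 0.943  0.003  0.333]
 [ 0.004 -1.    -0.001]
 [ 0.333  0.003 -0.943]]
```

View pics/d3.png

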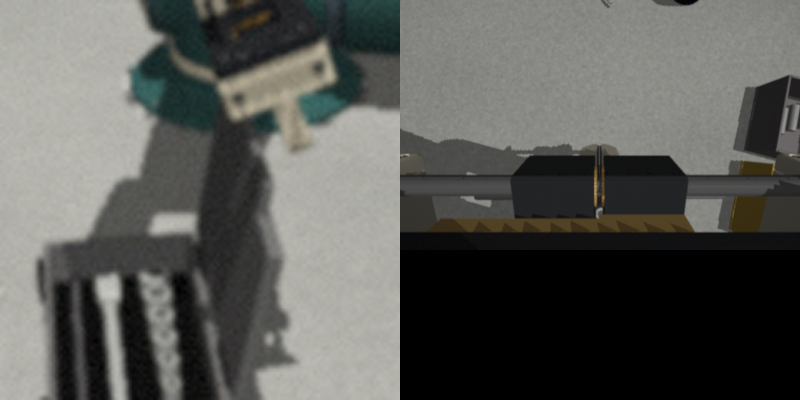

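>>> jog_arm --increments "-0.005 0 -0.002 0 0 0 0; -0.01 0 -0.0035 0 0 0 0; -0.015 0 -0.0055 0 0 0 0; -0.02 0 -0.007 0 0 0 0; -0.024 0 -0.0085 0 0 0 0"

```text
clock: 4.93
tcp_pos: [0.5472, 0.0771, 0.2043]
eef_rot: [-0.137, 0.601, 0.78, 0.105]
contact_force: [0.1, 1.7, 1.4]
grip_width: 0.0007
grip_force: 0.9
```

```bash
python3 -c "from h import *;show()"
```

```text
t 4.9333 case abz mm [ 1.056e+02 -1.000e-01  2.043e+02] q [-0.08 -0.09  1.71  0.33  1.65 -0.34] F [ 1.63 -0.53  1.44]
rotvec to goal (tool,deg) [-0.  25.1 -0. ]
tool axes in case
 [[ 0.94  -0.     0.341]
 [-0.001 -1.     0.   ]
 [ 0.341 -0.001 -0.94 ]]
```

>>> jog_arm --increments "-0.004 0 -0.0014 0 0 0 0; -0.008 0 -0.0028 0 0 0 0; -0.012 0 -0.0042 0 0 0 0; -0.016 0 -0.0056 0 0 0 0; -0.02 0 -0.007 0 0 0 0"

```text
clock: 5.35
tcp_pos: [0.5523, 0.0573, 0.2041]
eef_rot: [-0.137, 0.601, 0.781, 0.105]
contact_force: [-0.7, 0.5, -0.3]
grip_width: 0.0006
grip_force: 0.6
```

```bash
python3 - <<'E'
from h import *
import cv2
show()
a=bot.get_image('scene')[110:230,270:390,::-1]
cv2.imwrite('pics/d4.png',cv2.resize(a,(480,480),interpolation=cv2.INTER_CUBIC))
E
```

```text
t 5.35 case abz mm [ 8.510e+01 -1.000e-01  2.041e+02] q [-0.12 -0.08  1.69  0.32  1.66 -0.37] F [ 0.63  0.57 -0.32]
rotvec to goal (tool,deg) [-0.  25.1  0. ]
tool axes in case
 [[ 0.94   0.001  0.34 ]
 [ 0.001 -1.     0.001]
 [ 0.34  -0.    -0.94 ]]
```

View pics/d4.png

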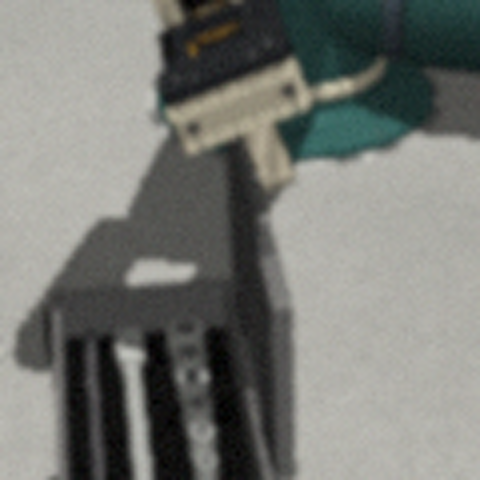

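The lid is now about upright, with the finger on its outer face near (270,170). I'll finish drawing it over, then swing around to the underside.

>>> jog_arm --increments "-0.004 0 -0.0014 0 0 0 0; -0.008 0 -0.0028 0 0 0 0; -0.012 0 -0.0042 0 0 0 0; -0.016 0 -0.0056 0 0 0 0; -0.02 0 -0.007 0 0 0 0"

```text
clock: 5.82
tcp_pos: [0.5578, 0.0368, 0.2039]
eef_rot: [-0.137, 0.601, 0.781, 0.105]
contact_force: [0.0, 0.3, 0.8]
grip_width: 0.0006
grip_force: 0.2
```

>>> jog_arm --increments "0.011 0 -0.03 0 0 0 0; -0.015 0 -0.048 0 6 0 0; -0.049 0 -0.058 0 12 0 0; -0.088 0 -0.051 0 19 0 0; -0.109 0 -0.027 0 25 0 0"

```text
clock: 6.23
tcp_pos: [0.5878, -0.0751, 0.1944]
eef_rot: [-0.301, 0.564, 0.732, 0.236]
contact_force: [0.8, -0.1, -0.1]
grip_width: 0.0003
grip_force: 0.0
```

```bash
python3 - <<'E'
from h import *
import cv2
show()
a=bot.get_image('scene')[110:230,270:390,::-1]
cv2.imwrite('pics/d5.png',cv2.resize(a,(480,480),interpolation=cv2.INTER_CUBIC))
E
```

```text
t 6.2333 case abz mm [-51.9  -0.6 194.4] q [-0.45  0.22  1.51  0.61  1.92 -0.65] F [-0.33 -0.7  -0.14]
rotvec to goal (tool,deg) [ 0.3 -0.   0.2]
tool axes in case
 [[ 0.707 -0.002  0.707]
 [ 0.003 -1.    -0.005]
 [ 0.707  0.006 -0.707]]
```

View pics/d5.png

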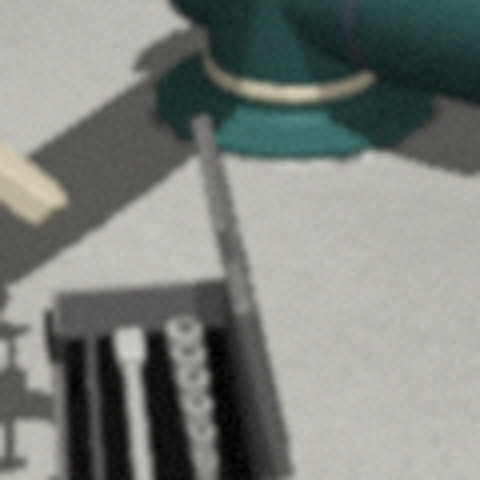

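The lid is leaning forward past upright (edge near (205,120)), and the finger is clear in front at (60,205). I'll move under it to catch it.

>>> jog_arm --increments "0.002 0 0.01 0 0 0 0; 0.005 0 0.02 0 0 0 0; 0.008 0 0.03 0 0 0 0; 0.011 0 0.04 0 0 0 0; 0.011 0 0.041 0 0 0 0"

```text
clock: 6.7
tcp_pos: [0.5762, -0.0327, 0.1717]
eef_rot: [-0.302, 0.563, 0.734, 0.233]
contact_force: [-0.7, 0.1, -1.4]
grip_width: 0.0006
grip_force: 0.0
```

>>> jog_arm --increments "0 0 0 0 0 0 0; 0 0 0 0 0 0 0; 0 0 0 0 0 0 0; 0 0 0 0 0 0 0; 0 0 0 0 0 0 0"

```text
clock: 7.12
tcp_pos: [0.577, -0.0354, 0.1712]
eef_rot: [-0.302, 0.564, 0.732, 0.233]
contact_force: [-0.1, -0.3, 0.4]
grip_width: 0.0003
grip_force: 0.0
```

>>> jog_arm --increments "0 0 0 0 0 0 0; 0 0 0 0 0 0 0; 0 0 0 0 0 0 0; 0 0 0 0 0 0 0; 0 0 0 0 0 0 0"

```text
clock: 7.53
tcp_pos: [0.5769, -0.0352, 0.171]
eef_rot: [-0.303, 0.564, 0.732, 0.233]
contact_force: [-1.2, 0.6, -0.0]
grip_width: 0.0004
grip_force: 0.0
```

>>> jog_arm --increments "0 0 0 0 0 0 0; 0 0 0 0 0 0 0; 0 0 0 0 0 0 0; 0 0 0 0 0 0 0; 0 0 0 0 0 0 0"

```text
clock: 7.95
tcp_pos: [0.5769, -0.0352, 0.171]
eef_rot: [-0.303, 0.564, 0.732, 0.233]
contact_force: [-0.6, -0.1, 0.1]
grip_width: 0.0003
grip_force: 0.0
```

>>> jog_arm --increments "0 0 0 0 0 0 0; 0 0 0 0 0 0 0; 0 0 0 0 0 0 0; 0 0 0 0 0 0 0; 0 0 0 0 0 0 0"

```text
clock: 8.37
tcp_pos: [0.5769, -0.0352, 0.171]
eef_rot: [-0.303, 0.564, 0.732, 0.233]
contact_force: [-0.5, 0.5, -0.1]
grip_width: 0.0005
grip_force: 0.0
```

```bash
python3 - <<'E'
from h import *
import cv2
show()
a=bot.get_image('scene')[120:240,250:370,::-1]
cv2.imwrite('pics/d6.png',cv2.resize(a,(480,480),interpolation=cv2.INTER_CUBIC))
E
```

```text
t 8.3667 case abz mm [-10.6  -0.2 171. ] q [-0.4   0.18  1.59  0.62  1.86 -0.63] F [ 0.62  0.31 -0.09]
rotvec to goal (tool,deg) [-0.   0.1  0. ]
tool axes in case
 [[ 0.708  0.001  0.706]
 [ 0.    -1.     0.001]
 [ 0.706 -0.    -0.708]]
```

View pics/d6.png

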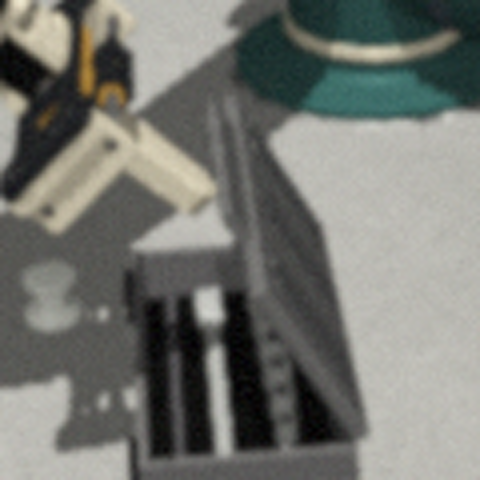

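The lid is still falling freely (edge near (220,100)) and is about to reach the fingertip at (210,195). I'll wait for the catch.

>>> jog_arm --increments "0 0 0 0 0 0 0; 0 0 0 0 0 0 0; 0 0 0 0 0 0 0; 0 0 0 0 0 0 0; 0 0 0 0 0 0 0"

```text
clock: 8.83
tcp_pos: [0.5769, -0.0353, 0.171]
eef_rot: [-0.303, 0.564, 0.732, 0.233]
contact_force: [0.5, 0.5, -0.8]
grip_width: 0.0004
grip_force: 0.4
```

>>> jog_arm --increments "0 0 0 0 0 0 0; 0 0 0 0 0 0 0; 0 0 0 0 0 0 0; 0 0 0 0 0 0 0; 0 0 0 0 0 0 0"

```text
clock: 9.25
tcp_pos: [0.5769, -0.0352, 0.171]
eef_rot: [-0.303, 0.564, 0.732, 0.233]
contact_force: [0.1, -0.5, -1.4]
grip_width: 0.0007
grip_force: 0.4
```

>>> jog_arm --increments "0 0 0 0 0 0 0; 0 0 0 0 0 0 0; 0 0 0 0 0 0 0; 0 0 0 0 0 0 0; 0 0 0 0 0 0 0"

```text
clock: 9.67
tcp_pos: [0.5769, -0.0352, 0.171]
eef_rot: [-0.303, 0.564, 0.732, 0.233]
contact_force: [-0.2, -0.6, -0.7]
grip_width: 0.0006
grip_force: 0.4
```

>>> jog_arm --increments "0 0 0 0 0 0 0; 0 0 0 0 0 0 0; 0 0 0 0 0 0 0; 0 0 0 0 0 0 0; 0 0 0 0 0 0 0"

```text
clock: 10.08
tcp_pos: [0.5769, -0.0353, 0.171]
eef_rot: [-0.303, 0.564, 0.732, 0.233]
contact_force: [-0.3, -0.9, 0.3]
grip_width: 0.0005
grip_force: 0.4
```

>>> jog_arm --increments "0 0 0 0 0 0 0; 0 0 0 0 0 0 0; 0 0 0 0 0 0 0; 0 0 0 0 0 0 0; 0 0 0 0 0 0 0"

```text
clock: 10.5
tcp_pos: [0.5769, -0.0352, 0.171]
eef_rot: [-0.303, 0.564, 0.732, 0.233]
contact_force: [-0.1, -0.9, -0.1]
grip_width: 0.0006
grip_force: 0.4
```

```bash
python3 - <<'E'
from h import *
import cv2
show()
# numeric check of stillness: difference of two frames around the lid
a=cv2.imread('pics/d6.png')
f=bot.get_image('scene').astype(int);g=bot.get_image('scene').astype(int)
w=np.s_[120:240,250:370]
old=cv2.resize(a,(120,120),interpolation=cv2.INTER_AREA)[:,:,::-1].astype(int)
print('now-now',abs(f[w]-g[w]).mean(),'vs d6',abs(f[w]-old).mean())
show()
E
```

```text
t 10.5 case abz mm [-10.6  -0.2 171. ] q [-0.4   0.18  1.59  0.62  1.86 -0.63] F [-0.86  0.3  -0.08]
rotvec to goal (tool,deg) [-0.   0.1  0. ]
tool axes in case
 [[ 0.708  0.001  0.706]
 [ 0.    -1.     0.001]
 [ 0.706 -0.    -0.708]]
now-now 2.6887731481481483 vs d6 4.988449074074074
t 10.6 case abz mm [-1.06e+01 -1.00e-01  1.71e+02] q [-0.4   0.18  1.59  0.62  1.86 -0.63] F [-0.98  0.78  0.42]
rotvec to goal (tool,deg) [-0.   0.1  0. ]
tool axes in case
 [[ 0.708  0.001  0.706]
 [ 0.    -1.     0.001]
 [ 0.706 -0.    -0.708]]
```

The catch registered at about 8.8 s, with a steady 0.4 N on the finger, and the lid has rested on it since. Now I lower it along the lid's arc.

>>> jog_arm --increments "-0.002 0 -0.0002 0 0 0 0; -0.005 0 -0.0005 0 0 0 0; -0.008 0 -0.0008 0 0 0 0; -0.011 0 -0.0011 0 0 0 0; -0.014 0 -0.0014 0 0 0 0"

```text
clock: 11.02
tcp_pos: [0.5797, -0.0461, 0.1618]
eef_rot: [-0.303, 0.564, 0.732, 0.233]
contact_force: [0.9, 0.0, -0.1]
grip_width: 0.0006
grip_force: 0.1
```

>>> jog_arm --increments "-0.003 0 -0.0003 0 0 0 0; -0.006 0 -0.0006 0 0 0 0; -0.009 0 -0.0009 0 0 0 0; -0.012 0 -0.0012 0 0 0 0; -0.0145 0 -0.0015 0 0 0 0"

```text
clock: 11.43
tcp_pos: [0.5826, -0.057, 0.1527]
eef_rot: [-0.303, 0.564, 0.732, 0.233]
contact_force: [-0.4, 0.2, -1.2]
grip_width: 0.0001
grip_force: 0.2
```

>>> jog_arm --increments "-0.003 0 0 0 0 0 0; -0.006 0 0 0 0 0 0; -0.009 0 0.0002 0 0 0 0; -0.012 0 0.0003 0 0 0 0; -0.0143 0 0.0004 0 0 0 0"

```text
clock: 11.85
tcp_pos: [0.5851, -0.0665, 0.1423]
eef_rot: [-0.303, 0.564, 0.732, 0.233]
contact_force: [-0.1, -0.3, -0.9]
grip_width: 0.0005
grip_force: 0.3
```

>>> jog_arm --increments "-0.003 0 0 0 0 0 0; -0.006 0 0 0 0 0 0; -0.009 0 0.0002 0 0 0 0; -0.012 0 0.0003 0 0 0 0; -0.0143 0 0.0004 0 0 0 0"

```text
clock: 12.27
tcp_pos: [0.5876, -0.076, 0.1319]
eef_rot: [-0.303, 0.564, 0.732, 0.233]
contact_force: [0.8, -0.9, -1.9]
grip_width: 0.0002
grip_force: 0.3
```

```bash
python3 -c "from h import *;show()"
```

```text
t 12.2667 case abz mm [-5.280e+01 -1.000e-01  1.319e+02] q [-0.45  0.27  1.56  0.59  1.84 -0.7 ] F [-1.07 -0.55 -1.88]
rotvec to goal (tool,deg) [-0.   0.1  0. ]
tool axes in case
 [[ 0.708  0.001  0.706]
 [ 0.    -1.     0.001]
 [ 0.706 -0.    -0.708]]
```

>>> jog_arm --increments "-0.003 0 0.0006 0 0 0 0; -0.006 0 0.0013 0 0 0 0; -0.009 0 0.002 0 0 0 0; -0.012 0 0.0026 0 0 0 0; -0.0148 0 0.0032 0 0 0 0"

```text
clock: 12.68
tcp_pos: [0.5897, -0.0839, 0.1191]
eef_rot: [-0.303, 0.564, 0.732, 0.233]
contact_force: [0.4, -0.9, -0.9]
grip_width: 0.0005
grip_force: 0.3
```

>>> jog_arm --increments "-0.003 0 0.0006 0 0 0 0; -0.006 0 0.0013 0 0 0 0; -0.009 0 0.002 0 0 0 0; -0.012 0 0.0026 0 0 0 0; -0.0148 0 0.0032 0 0 0 0"

```text
clock: 13.1
tcp_pos: [0.5918, -0.0918, 0.1065]
eef_rot: [-0.303, 0.564, 0.732, 0.233]
contact_force: [-0.3, -0.4, -0.5]
grip_width: 0.0006
grip_force: 0.3
```

>>> jog_arm --increments "-0.0025 0 0.001 0 0 0 0; -0.005 0 0.002 0 0 0 0; -0.0075 0 0.003 0 0 0 0; -0.01 0 0.004 0 0 0 0; -0.012 0 0.005 0 0 0 0"

```text
clock: 13.52
tcp_pos: [0.5931, -0.0966, 0.0945]
eef_rot: [-0.303, 0.564, 0.732, 0.233]
contact_force: [0.1, -0.3, -0.6]
grip_width: 0.0006
grip_force: 0.4
```

>>> jog_arm --increments "-0.002 0 0.0008 0 0 0 0; -0.004 0 0.0017 0 0 0 0; -0.006 0 0.0025 0 0 0 0; -0.008 0 0.0034 0 0 0 0; -0.009 0 0.0038 0 0 0 0"

```text
clock: 13.93
tcp_pos: [0.594, -0.1001, 0.0854]
eef_rot: [-0.303, 0.564, 0.732, 0.233]
contact_force: [0.4, -1.4, -1.4]
grip_width: 0.0005
grip_force: 0.4
```

```bash
python3 -c "from h import *;show()"
```

```text
t 13.9333 case abz mm [-77.7  -0.1  85.4] q [-0.48  0.34  1.55  0.57  1.8  -0.76] F [-1.44 -0.   -1.4 ]
rotvec to goal (tool,deg) [-0.   0.1  0. ]
tool axes in case
 [[ 0.708  0.001  0.706]
 [ 0.    -1.     0.001]
 [ 0.706 -0.    -0.708]]
```

>>> jog_arm --increments "-0.0012 0 0.0008 0 0 0 0; -0.0024 0 0.0016 0 0 0 0; -0.0036 0 0.0024 0 0 0 0; -0.0048 0 0.0032 0 0 0 0; -0.006 0 0.004 0 0 0 0"

```text
clock: 14.35
tcp_pos: [0.5944, -0.1016, 0.0785]
eef_rot: [-0.303, 0.564, 0.732, 0.233]
contact_force: [0.3, -1.5, -0.5]
grip_width: 0.0007
grip_force: 0.9
```

>>> jog_arm --increments "-0.0012 0 0.0008 0 0 0 0; -0.0024 0 0.0016 0 0 0 0; -0.0036 0 0.0024 0 0 0 0; -0.0048 0 0.0032 0 0 0 0; -0.006 0 0.004 0 0 0 0"

```text
clock: 14.77
tcp_pos: [0.5948, -0.1028, 0.0714]
eef_rot: [-0.303, 0.564, 0.732, 0.233]
contact_force: [-0.4, -1.7, -1.1]
grip_width: 0.0006
grip_force: 0.9
```

>>> jog_arm --increments "-0.0012 0 0.0008 0 0 0 0; -0.0024 0 0.0016 0 0 0 0; -0.0036 0 0.0024 0 0 0 0; -0.0048 0 0.0032 0 0 0 0; -0.006 0 0.004 0 0 0 0"

```text
clock: 15.18
tcp_pos: [0.5951, -0.1041, 0.0643]
eef_rot: [-0.303, 0.564, 0.732, 0.233]
contact_force: [-0.3, -0.3, -0.3]
grip_width: 0.0009
grip_force: 0.4
```

>>> jog_arm --increments "-0.0008 0 0.0006 0 0 0 0; -0.0016 0 0.0012 0 0 0 0; -0.0024 0 0.0018 0 0 0 0; -0.0032 0 0.0024 0 0 0 0; -0.004 0 0.003 0 0 0 0"

```text
clock: 15.6
tcp_pos: [0.5953, -0.1049, 0.0595]
eef_rot: [-0.303, 0.564, 0.732, 0.233]
contact_force: [-1.0, -0.2, -1.6]
grip_width: 0.0005
grip_force: 0.4
```

```bash
python3 -c "from h import *;show()"
```

```text
t 15.6 case abz mm [-82.7  -0.2  59.5] q [-0.48  0.37  1.55  0.56  1.77 -0.79] F [ 0.07  1.03 -1.61]
rotvec to goal (tool,deg) [-0.   0.1  0. ]
tool axes in case
 [[ 0.708  0.001  0.706]
 [ 0.    -1.     0.001]
 [ 0.706 -0.    -0.708]]
```

Contact is still steady. I'll continue slowly until the finger unloads.

>>> jog_arm --increments "-0.0006 0 0.0005 0 0 0 0; -0.0012 0 0.001 0 0 0 0; -0.0018 0 0.0015 0 0 0 0; -0.0024 0 0.002 0 0 0 0; -0.003 0 0.0025 0 0 0 0"

```text
clock: 16.02
tcp_pos: [0.5954, -0.1052, 0.0556]
eef_rot: [-0.303, 0.564, 0.732, 0.233]
contact_force: [-0.2, -0.8, -0.8]
grip_width: 0.0007
grip_force: 0.5
```

>>> jog_arm --increments "-0.0006 0 0.0005 0 0 0 0; -0.0012 0 0.001 0 0 0 0; -0.0018 0 0.0015 0 0 0 0; -0.0024 0 0.002 0 0 0 0; -0.003 0 0.0025 0 0 0 0"

```text
clock: 16.43
tcp_pos: [0.5955, -0.1056, 0.0517]
eef_rot: [-0.303, 0.564, 0.732, 0.233]
contact_force: [-0.2, -0.0, -0.9]
grip_width: 0.0007
grip_force: 0.5
```

>>> jog_arm --increments "-0.0006 0 0.0005 0 0 0 0; -0.0012 0 0.001 0 0 0 0; -0.0018 0 0.0015 0 0 0 0; -0.0024 0 0.002 0 0 0 0; -0.003 0 0.0025 0 0 0 0"

```text
clock: 16.85
tcp_pos: [0.5956, -0.1059, 0.0478]
eef_rot: [-0.303, 0.564, 0.732, 0.233]
contact_force: [0.0, -0.0, -1.3]
grip_width: 0.0005
grip_force: 0.5
```

>>> jog_arm --increments "-0.0006 0 0.0005 0 0 0 0; -0.0012 0 0.001 0 0 0 0; -0.0018 0 0.0015 0 0 0 0; -0.0024 0 0.002 0 0 0 0; -0.003 0 0.0025 0 0 0 0"

```text
clock: 17.27
tcp_pos: [0.5957, -0.1063, 0.044]
eef_rot: [-0.303, 0.564, 0.732, 0.233]
contact_force: [-0.5, -0.3, 0.1]
grip_width: 0.0005
grip_force: 0.0
```

```bash
python3 -c "from h import *;show()"
```

```text
t 17.2667 case abz mm [-84.1  -0.2  44. ] q [-0.48  0.39  1.56  0.56  1.75 -0.8 ] F [-0.12  0.52  0.14]
rotvec to goal (tool,deg) [-0.   0.1  0. ]
tool axes in case
 [[ 0.708  0.001  0.706]
 [ 0.    -1.     0.001]
 [ 0.706 -0.    -0.708]]
```

The finger is unloaded at the expected height. I'll drop clear of the lid and retract.

>>> jog_arm --increments "-0.0007 0 0.0003 0 0 0 0; -0.0015 0 0.0003 0 0 0 0; -0.003 0 0 0 0 0 0; -0.005 0 -0.002 0 0 0 0; -0.007 0 -0.006 0 0 0 0"

```text
clock: 17.68
tcp_pos: [0.5979, -0.1152, 0.0431]
eef_rot: [-0.303, 0.564, 0.732, 0.233]
contact_force: [0.2, -0.2, 0.0]
grip_width: 0.0005
grip_force: 0.0
```

>>> jog_arm --increments "0 0 -0.01 0 0 0 0; 0 0 -0.03 0 0 0 0; 0 0 -0.06 0 0 0 0; 0 0 -0.09 0 0 0 0; 0 0 -0.11 0 0 0 0"

```text
clock: 18.1
tcp_pos: [0.6185, -0.1925, 0.124]
eef_rot: [-0.302, 0.564, 0.733, 0.233]
contact_force: [0.2, 0.7, 0.6]
grip_width: 0.0004
grip_force: 0.0
```

>>> jog_arm --increments "0 0 -0.02 0 0 0 0; 0 0 -0.04 0 0 0 0; 0 0 -0.05 0 0 0 0; 0 0 -0.05 0 0 0 0; 0 0 -0.05 0 0 0 0"

```text
clock: 18.52
tcp_pos: [0.6269, -0.2244, 0.1565]
eef_rot: [-0.303, 0.564, 0.732, 0.233]
contact_force: [-0.2, -0.4, -0.7]
grip_width: 0.0002
grip_force: 0.0
```

```bash
python3 - <<'E'
from h import *
import cv2
show()
top=bot.get_image('top');sc=bot.get_image('scene')
cv2.imwrite('pics/e_top.png',top[:,:,::-1]);cv2.imwrite('pics/e_sc.png',sc[:,:,::-1])
# lid level? scene: project shut-lid outer-face corners, and sample grey along a line across expected edges
p=bot.camera_params('scene');K=p['intrinsics']
def proj(a,b,z):
    w=C+Rc.apply([a,b,0])+[0,0,z];q=K@rot(p['orientation']).inv().apply(w-p['xyz']);return q[:2]/q[2]
for b in(-60,0,60):
    print(b,[int(sc[int(v),int(u)].mean()) for u,v in (proj(a/1e3,b/1e3,.0775) for a in range(-130,100,10))])
# bystanders unmoved: per-region difference against first images
o=cv2.imread('pics/scene0.png')[:,:,::-1]
for n,(x,y) in dict(hub=(262,194),socket=(265,260),flask=(515,220),oiler=(160,190),wrench=(210,188),driver=(482,198),dish=(158,237)).items():
    w=np.s_[y-14:y+14,x-14:x+14];print(n,abs(sc[w].astype(int)-o[w]).mean().round(1))
E
```

```text
t 18.5167 case abz mm [-206.4   -0.3  156.5] q [-0.6   0.46  1.26  0.53  2.   -0.78] F [-0.3   0.25 -0.69]
rotvec to goal (tool,deg) [-0.   0.1  0. ]
tool axes in case
 [[ 0.709  0.     0.706]
 [ 0.    -1.     0.   ]
 [ 0.706 -0.    -0.709]]
-60 [184, 185, 179, 183, 170, 122, 127, 117, 121, 116, 122, 115, 116, 118, 113, 117, 120, 103, 114, 122, 94, 186, 180]
0 [183, 175, 170, 181, 166, 125, 125, 121, 124, 103, 101, 100, 101, 98, 100, 101, 102, 101, 99, 122, 182, 183, 182]
60 [239, 241, 240, 179, 178, 174, 154, 121, 114, 100, 106, 103, 98, 108, 101, 94, 99, 110, 123, 120, 46, 184, 181]
hub 7.5
socket 5.1
flask 4.4
oiler 41.4
wrench 69.5
driver 5.4
dish 3.8
```

>>> jog_arm --increments "0.02 0 -0.02 0 0 0 0; 0.045 0 -0.045 0 0 0 0; 0.07 0 -0.07 0 0 0 0; 0.09 0 -0.09 0 0 0 0; 0.09 0 -0.09 0 0 0 0"

```text
clock: 19.03
tcp_pos: [0.6273, -0.2235, 0.2898]
eef_rot: [-0.3, 0.563, 0.734, 0.233]
contact_force: [0.3, -0.3, 1.4]
grip_width: 0.0003
grip_force: 0.0
```

```bash
python3 - <<'E'
from h import *
import cv2
show()
I={n:bot.get_image(n)[:,:,::-1] for n in('scene','top')}
P={'scene':dict(hub=(262,194),socket=(265,260),oiler=(160,190),wrench=(210,188),dish=(158,237)),'top':dict(hub=(392,239),socket=(364,148),oiler=(494,217),wrench=(450,255),driver=(175,258),flask=(165,175),dish=(462,166))}
for c in P:
    o=cv2.imread(f'pics/{c}0.png')
    for n,(x,y) in P[c].items():
        w=np.s_[y-16:y+16,x-16:x+16];print(c,n,abs(I[c][w].astype(int)-o[w]).mean().round(1))
E
```

```text
t 19.0333 case abz mm [-205.6   -0.9  289.8] q [-0.59  0.41  1.12  0.59  2.16 -0.66] F [-0.39 -0.19  1.44]
rotvec to goal (tool,deg) [0.1 0.4 0.3]
tool axes in case
 [[ 0.712  0.002  0.702]
 [ 0.005 -1.    -0.002]
 [ 0.702  0.005 -0.712]]
scene hub 6.9
scene socket 2.9
scene oiler 40.8
scene wrench 82.3
scene dish 2.9
top hub 12.4
top socket 14.4
top oiler 60.2
top wrench 73.5
top driver 12.2
top flask 6.3
top dish 25.3
```

>>> jog_arm --increments "0.025 0 0.005 0 0 0 0; 0.055 0 0.025 0 0 0 0; 0.083 0 0.053 0 0 0 0; 0.11 0 0.08 0 0 0 0; 0.135 0 0.105 0 0 0 0"

```text
clock: 19.55
tcp_pos: [0.5824, -0.0578, 0.3027]
eef_rot: [-0.304, 0.564, 0.732, 0.232]
contact_force: [1.3, 0.2, 0.2]
grip_width: 0.0003
grip_force: 0.0
```

>>> jog_arm --increments "0.027 0 0.027 0 0 0 0; 0.055 0 0.055 0 0 0 0; 0.083 0 0.083 0 0 0 0; 0.11 0 0.11 0 0 0 0; 0.135 0 0.135 0 0 0 0"

```text
clock: 19.97
tcp_pos: [0.5331, 0.1268, 0.3024]
eef_rot: [-0.304, 0.564, 0.732, 0.232]
contact_force: [0.1, 0.6, -0.1]
grip_width: 0.0002
grip_force: 0.0
```

>>> jog_arm --increments "0 0 0 0 0 0 0; 0 0 0 0 0 0 0; 0 0 0 0 0 0 0; 0 0 0 0 0 0 0; 0 0 0 0 0 0 0"

```text
clock: 20.38
tcp_pos: [0.5349, 0.1237, 0.3037]
eef_rot: [-0.303, 0.564, 0.732, 0.233]
contact_force: [0.6, 0.6, -0.4]
grip_width: 0.0004
grip_force: 0.0
```

```bash
python3 - <<'E'
from h import *
import cv2
show()
I=bot.get_image('scene')[:,:,::-1];o=cv2.imread('pics/scene0.png')
for n,(x,y) in dict(hub=(262,194),socket=(265,260),oiler=(160,190),wrench=(210,188),dish=(158,237),flask=(515,220),driver=(482,198)).items():
    w=np.s_[y-16:y+16,x-16:x+16];t=o[w];r=cv2.matchTemplate(I[y-26:y+26,x-26:x+26].copy(),t,cv2.TM_CCOEFF_NORMED);_,m,_,l=cv2.minMaxLoc(r)
    print(n,abs(I[w].astype(int)-t).mean().round(1),'match',round(m,3),'shift',l[0]-10,l[1]-10)
E
```

```text
t 20.3833 case abz mm [ 1.537e+02 -2.000e-01  3.037e+02] q [-0.18 -0.06  1.62  0.73  1.88 -0.32] F [ 0.42 -0.77 -0.38]
rotvec to goal (tool,deg) [-0.   0.1 -0.1]
tool axes in case
 [[ 0.708 -0.     0.706]
 [-0.001 -1.     0.001]
 [ 0.706 -0.001 -0.708]]
hub 33.9 match 0.29 shift -7 1
socket 3.2 match 0.997 shift 0 0
oiler 3.2 match 0.996 shift 0 0
wrench 3.3 match 0.959 shift 0 0
dish 3.2 match 0.991 shift 0 0
flask 4.3 match 0.987 shift 0 0
driver 3.3 match 0.996 shift 0 0
```

```bash
python3 -c "from workcell import bot;print(bot.sign_off())"
```

```text
the job is handed in; nothing more can be done
None
```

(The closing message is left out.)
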